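Bolt from the fittings crate to its nut's tray

TASK

Pick the hex-headed bolt out of the wooden crate of mixed fittings and stand it, head down, in the metal tray beside the crate that holds a single hexagon nut. Do not knock over the other two parts that stand in the crate, the plain pin and the long nut.

Things in the scene. Friction and masses are not known exactly. Their poses are not given: they have to be found in the camera images.
- bolt: The target: a steel M12 hex bolt, 52 mm tall, about 60 g, standing on its head (hexagon 21 mm wide, 8 mm high), the 12 mm threaded shank pointing up; grip the shank. Origin: centre of the underside of the head, z along the shank. It stands in an open wooden crate, 236 (x) x 270 (y) mm outside, 40 mm high, walls and floor 8 mm thick, its axis over 45 mm from walls and standing neighbours.
- kit_tray: Where the bolt goes: a fixed open aluminium tray, 110 (its x) x 140 mm (its y), 16 mm high, walls and floor 4 mm thick. Origin: centre of its underside; inner floor 4 mm above it. A loose hexagon nut (27 mm wide, 11 mm high) lies in its corner near x +32, y -42 mm; the rest is empty. An identical tray on the crate's other side holds a brass medal and is not wanted.
- dowel_pin: Bystander, standing in the same crate: a plain round steel pin without a head, 16 mm diameter, 52 mm tall. Origin at the centre of its underside, z up. To be left standing. The standing parts and a flat medal share the crate's four quarters in changing order; between them lie a hex key, a nut and a washer, all under 12 mm high.
- long_nut: Bystander standing in the crate: a long hexagonal steel coupling nut with a dark hole in its top, 23 mm across, 45 mm tall, the same width all the way up. Origin at the centre of its underside, z up. To be left standing.

How it is judged:
At the end, for the whole second after the job is handed in: The bolt stands at rest on its head (within about 8 degrees of upright) on the floor of the tray that holds the nut, anywhere within its walls; the plain pin and the long nut are still standing (within about 17 degrees), on the crate's floor (x of bolt in the frame of kit_tray between -0.051 and 0.051 m and y of bolt in the frame of kit_tray between -0.066 and 0.066 m and z of bolt in the frame of kit_tray below 0.01 m and angle between bolt's own z axis and vertical below 0.15 rad and linear speed of bolt below 0.02 m/s and angle between each of dowel_pin, long_nut's own z axis and vertical below 0.3 rad and height (world z) of each of dowel_pin, long_nut below 0.02 m); the robot touches nothing.
It fails at once if the plain pin or the long nut is knocked over (angle between any of dowel_pin, long_nut's own z axis and vertical above 0.6 rad).
It also fails if it takes over 32 s, if anything falls off the work surface, if the arm or the gripper's body presses on something with over 40 N, if the wrist force passes 120 N, or if a joint passes its speed limit or range.

ROBOT

A 6-joint arm with a two-finger parallel gripper is mounted at the origin on a cart in front of the work surface, level with it; the furniture and walls round the work are solid. World frame = base frame: x ahead of the robot, y to its left, z up, the work surface at z = 0. Lengths are in m, angles in rad, forces in N, time in s.
With the tool pointing down it reaches from about 0.35 to 0.975 m from the base axis. Payload 4.9 kg.
Tool frame: the origin (TCP) lies at the very end of the fingers, on their centre line; the grasp point (between the pads) lies 19 mm behind it; z points along the fingers, y is the line along which they close (so a half turn about z gives the same grasp; the last joint's range is limited). The gripper opens to 85 mm and grips with 20 to 120 N. Pads are 22 mm wide; open, the fingers measure 114 mm over their backs; the gripper's body (76 mm by 85 mm) begins 54 mm behind the grasp point. The pads swing forward as they close: fully open they stand 13 mm farther back than shut.
Start: joints at [-1.391, 0.053, 1.613, -0, 1.476, -0.119], TCP at [0.184, -0.597, 0.231] pointing down, gripper open.
Joint ranges: [-3.01, 3.01], [-1.01, 2.22], [0.06, 2.58], [-1.02, 4.17], [0.09, 2.62], [-3.14, 3.14]. Speed limits (rad/s): [2.57, 2.57, 3.14, 3.14, 3.14, 3.14].

INTERFACE

Orientations are given as a rotation vector (axis times angle).
In Python, from station import ctrl gives the robot as it stands. The module is installed in compiled form; this text tells all that it offers.
- The arm moves only by the tool jog_arm, never from a script. Its argument "steps" is a list of rows, each an object with "delta_rot": the turn, a rotation vector about the tool's x, y, z in degrees, a list of three; "linear": the shift along the tool's x, y, z in m, a list of three; "grip": the finger opening in m, from 0 to 0.0854. In form: [{"delta_rot": [rx, ry, rz], "linear": [x, y, z], "grip": grip}, ...]. A call has 1 to 10 rows; each row shifts and turns the commanded pose from where the row before left it, along the tool's axes as they then stand; what a row does not reach is not made up. A row lasts 1/10 s, in which the tool goes at most 50 mm and 8.59 degrees, less where a joint would pass 70% of its speed; a pose out of reach is approached as far as the arm can. A call with a gripper value outside its range is refused whole. The fingers move at their own pace and stop on an object; "newtons" is the grip in N (left out, the last holds). Time passes only in rows, so rows that do not move let the fingers close. It gives the time, the measured TCP pose, the force, the opening and the grip force at its end, in the units of the state.
- ctrl.get_obs(): the state, without advancing time (a new reading comes with each control period).
- ctrl.get_image(name): name is "scene" or "side" or "wrist"; returns (picture, depth): 400x640x3 uint8, red, green, blue; 400x640 float32, m along the optical axis (not along the pixel's ray), 0 where there is no reading.
- ctrl.camera_info(name): a dict with "camera_matrix" (3x3 intrinsics, pixels), "R" (3x3) and "t" (3): a world point X has camera coordinates R X + t; the wrist camera has in their place "T_tool_cam" (4x4, takes a point from camera to tool coordinates, whose origin is the TCP and whose axes are the flange's). Camera axes: x right, y down, z forward; pixel columns grow to the right and rows downward; lengths in m; the calibration is good to about 2 mm. A picture is of the moment at which its call begins: read the wrist's pose just before it. camera_info takes no time and is no camera call.
- ctrl.finish_job(): hands the job in; it is judged then, once.
The state is a dict: "t": time; "q": joint angles; "dq": joint speeds; "effort": joint torques, N m; "tool_pos": TCP position; "tool_rot": TCP orientation; "contact_force": force on the tool from outside, world axes, zero at the start; "wrist_torque": the same for the moment, N m; "opening": finger opening in m; "grip_force": force on a finger pad.
Only numpy, scipy, OpenCV 4.12 (cv2) and the standard library are available. Lean on these libraries where they do the work, as an engineer would, in place of code of your own. Each camera call takes 0.05 s, during which the arm holds its last target. There are 200 camera calls.

## Working session

There is one attempt and no reset: what is moved stays moved. The work goes in short steps, Python scripts to look and compute and a tool call to move; the robot and the scene stay as the last step left them, time stands still between calls to the robot, and variables do not carry over. Pictures are saved under pics/ and viewed, at most 10 in all, crops included, and the job is handed in when it is done.

Besides the shell and the picture viewer there is one more tool, called after "Emit:" in YAML: its name, and indented under it one key for each argument. jog_arm: Moves the arm, as the interface text tells. Its arguments: {"type":"object","properties":{"steps":{"type":"array"},"newtons":{"type":"number"}},"required":["steps"]}

```bash
mkdir -p pics
cat > h.py <<'E'
import numpy as np, cv2
from station import ctrl
from scipy.spatial.transform import Rotation as Ro
def cam(name):
    i=ctrl.camera_info(name); K=np.array(i["camera_matrix"])
    if name=="wrist":
        o=ctrl.get_obs(); T=np.eye(4); T[:3,:3]=Ro.from_rotvec(o["tool_rot"]).as_matrix(); T[:3,3]=o["tool_pos"]
        W=T@np.array(i["T_tool_cam"]); return K,W[:3,:3],W[:3,3]
    R=np.array(i["R"]); return K,R.T,-R.T@np.array(i["t"])
def ray(c,u,v,z):
    K,R,p=c; d=R@np.linalg.solve(K,[u,v,1]); return p+d*(z-p[2])/d[2]
def pts(c,dep):
    K,R,p=c; v,u=np.mgrid[:dep.shape[0],:dep.shape[1]]
    P=np.stack([(u-K[0,2])/K[0,0]*dep,(v-K[1,2])/K[1,1]*dep,dep],-1)
    return P@R.T+p
def snap(name,fn):
    c=cam(name); im,d=ctrl.get_image(name); cv2.imwrite(f"pics/{fn}.png",im[:,:,::-1]); np.savez(f"{fn}.npz",im=im,d=d,K=c[0],R=c[1],p=c[2]); return c,im,d
E
python3 - <<'E'
from h import *
for n in ("scene","side","wrist"):
    c,im,d=snap(n,n+"0"); print(n,c[2].round(3),c[1][:,2].round(2))
o=ctrl.get_obs();print(o["t"],o["tool_pos"],o["tool_rot"],o["opening"])
print(Ro.from_rotvec(o["tool_rot"]).as_matrix().round(3))
E
```

```text
scene [-0.029  0.615  0.949] [ 0.46 -0.49 -0.74]
side [ 0.373 -0.745  0.559] [ 0.18  0.83 -0.54]
wrist [ 0.262 -0.574  0.372] [-0.3  -0.09 -0.95]
0.15 [ 0.18392277 -0.59681572  0.23032235] [-3.10498038e+00 -4.67440224e-01  3.42901686e-05] 0.08524639618422908
[[ 0.956  0.294 -0.   ]
 [ 0.294 -0.956  0.002]
 [ 0.    -0.002 -1.   ]]
```

View pics/scene0.png

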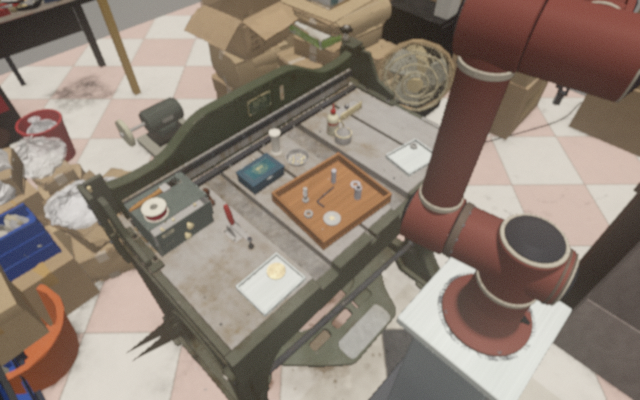

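View pics/side0.png

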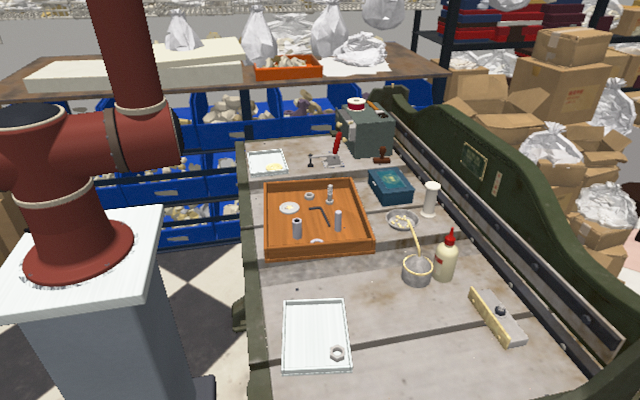

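The nut tray is at side (317,335) and the medal tray at (267,162). The crate parts are at about side (297,228) (the long nut), (338,220) and (330,193). I'll enlarge the crate to tell the bolt from the pin.

Run:
```python
from h import *
a=np.load("side0.npz");s=np.load("scene0.npz")
A=cv2.resize(a["im"][170:260,255:385],None,fx=4.6,fy=4.6,interpolation=cv2.INTER_CUBIC)
B=cv2.resize(s["im"][150:245,265:395],None,fx=1.8,fy=1.8,interpolation=cv2.INTER_CUBIC)
h=A.shape[0]; o=np.zeros((600,600,3),np.uint8); o[:h,:A.shape[1]]=A; o[h:h+B.shape[0],:B.shape[1]]=B
cv2.imwrite("pics/crop1.png",o[:,:,::-1])
c=(a["K"],a["R"],a["p"])
P=pts(c,a["d"])
# tall objects in the crate region
m=(P[...,2]>0.02)&(a["d"]>0)
r=np.zeros_like(m); r[185:238,272:362]=1
n,l,st,ce=cv2.connectedComponentsWithStats((m&r).astype(np.uint8))
for i in range(1,n):
    if st[i,4]>8: print(st[i],np.median(P[l==i],0).round(4),P[l==i].max(0).round(3),P[l==i].min(0).round(3))
for u,v in [(285,299),(343,299),(353,370),(281,373)]: print("traycorner",ray(c,u,v,0.016).round(3))
for u,v in [(263,180),(357,178),(375,236),(375,250),(265,243)]: print("crate",ray(c,u,v,0.04).round(3))
```

```text
[272 185  61  16 226] [0.5161 0.1279 0.0268] [0.577 0.138 0.063] [0.43  0.048 0.02 ]
[350 185  12  32 148] [0.6304 0.0295 0.036 ] [0.641 0.106 0.044] [ 0.623 -0.032  0.02 ]
[305 192   7   5  11] [0.5144 0.0865 0.021 ] [0.525 0.099 0.022] [0.51 0.08 0.02]
[335 210   7  18 122] [ 0.5588 -0.0618  0.0448] [ 0.567 -0.048  0.063] [ 0.553 -0.065  0.02 ]
[293 217   9  19 150] [ 0.4648 -0.0679  0.0448] [ 0.476 -0.048  0.056] [ 0.456 -0.072  0.02 ]
traycorner [ 0.413 -0.245  0.016]
traycorner [ 0.517 -0.268  0.016]
traycorner [ 0.495 -0.408  0.016]
traycorner [ 0.388 -0.389  0.016]
crate [0.41  0.154 0.04 ]
crate [0.656 0.112 0.04 ]
crate [ 0.622 -0.133  0.04 ]
crate [ 0.608 -0.176  0.04 ]
crate [ 0.391 -0.107  0.04 ]
```

View pics/crop1.png

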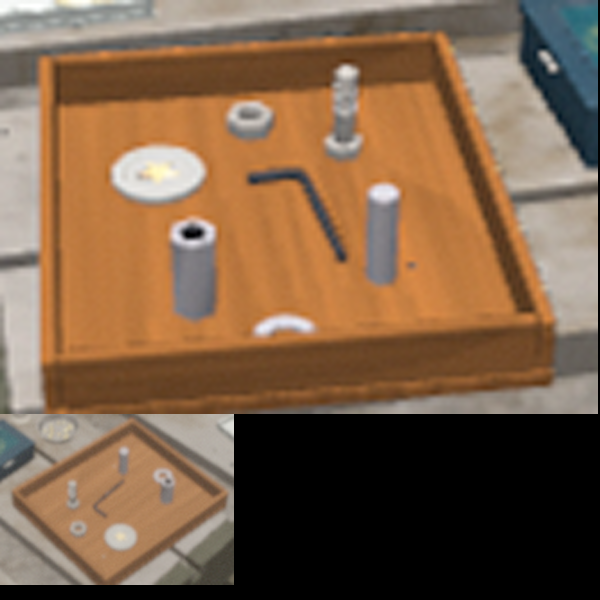

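The bolt is the ridged part with a head, at side (330,186–204). The plain pin is at (338,220) and the long nut at (297,228).

Run:
```python
from h import *
a=np.load("side0.npz");s=np.load("scene0.npz"); c=(a["K"],a["R"],a["p"]); C=(s["K"],s["R"],s["p"])
P=pts(c,a["d"])
print("bolt side top",ray(c,330,187,.06),"base",ray(c,329.6,201,.012))
print("bolt scene top",ray(C,305,188.5,.06),"base",ray(C,305,200,.012))
Q=P[184:200,324:337].reshape(-1,3); Q=Q[(Q[:,2]>.022)&(Q[:,1]<.1)]; print(len(Q),np.median(Q,0),Q.min(0),Q.max(0))
print("nut in tray",ray(c,337,353,.015))
w=np.load("wrist0.npz"); print((w["d"]>0).mean())
o=ctrl.get_obs(); B=np.array([.55,.07])
print(np.linalg.norm(B))
```

```text
bolt side top [0.56700691 0.05014722 0.06      ] base [0.56890615 0.0600006  0.012     ]
bolt scene top [0.56707534 0.05438566 0.06      ] base [0.56603504 0.05682503 0.012     ]
76 [0.56759573 0.05375676 0.04545459] [0.56301715 0.04820008 0.02213417] [0.57390258 0.06213503 0.06297537]
nut in tray [ 0.47902653 -0.3732774   0.015     ]
0.995890625
0.5544366510251645
```

View pics/wrist0.png

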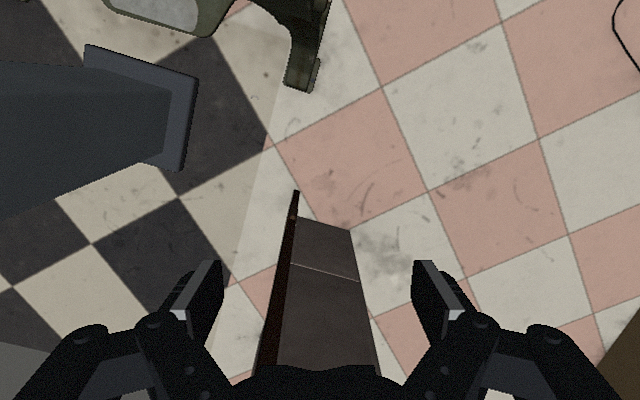

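The wrist camera looks between the fingers, but only the floor is visible so far. Both other views put the bolt at about (0.567, 0.055). I'll hover over it at the current height.

Emit:
jog_arm:
  steps:
    - {"delta_rot": [0, 0, 0], "linear": [0.028, -0.0255, 0], "grip": 0.045}
    - {"delta_rot": [0, 0, 0], "linear": [0.028, -0.0255, 0], "grip": 0.045}
    - {"delta_rot": [0, 0, 0], "linear": [0.028, -0.0255, 0], "grip": 0.045}
    - {"delta_rot": [0, 0, 0], "linear": [0.028, -0.0255, 0], "grip": 0.045}
    - {"delta_rot": [0, 0, 0], "linear": [0.028, -0.0255, 0], "grip": 0.045}
    - {"delta_rot": [0, 0, 0], "linear": [0.028, -0.0255, 0], "grip": 0.045}
    - {"delta_rot": [0, 0, 0], "linear": [0.028, -0.0255, 0], "grip": 0.045}
    - {"delta_rot": [0, 0, 0], "linear": [0.028, -0.0255, 0], "grip": 0.045}
    - {"delta_rot": [0, 0, 0], "linear": [0.028, -0.0255, 0], "grip": 0.045}
    - {"delta_rot": [0, 0, 0], "linear": [0.028, -0.0255, 0], "grip": 0.045}

```text
t: 1.15
tool_pos: [0.3769, -0.2696, 0.2311]
tool_rot: [-3.107, -0.467, -0.0]
contact_force: [0.1, -0.2, 0.1]
opening: 0.045
grip_force: 0.0
```

Emit:
jog_arm:
  steps:
    - {"delta_rot": [0, 0, 0], "linear": [0.028, -0.0255, 0], "grip": 0.045}
    - {"delta_rot": [0, 0, 0], "linear": [0.028, -0.0255, 0], "grip": 0.045}
    - {"delta_rot": [0, 0, 0], "linear": [0.028, -0.0255, 0], "grip": 0.045}
    - {"delta_rot": [0, 0, 0], "linear": [0.028, -0.0255, 0], "grip": 0.045}
    - {"delta_rot": [0, 0, 0], "linear": [0.028, -0.0255, 0], "grip": 0.045}
    - {"delta_rot": [0, 0, 0], "linear": [0.028, -0.0255, 0], "grip": 0.045}
    - {"delta_rot": [0, 0, 0], "linear": [0.028, -0.0255, 0], "grip": 0.045}
    - {"delta_rot": [0, 0, 0], "linear": [0.028, -0.0255, 0], "grip": 0.045}
    - {"delta_rot": [0, 0, 0], "linear": [0.028, -0.0255, 0], "grip": 0.045}
    - {"delta_rot": [0, 0, 0], "linear": [0.028, -0.0255, 0], "grip": 0.045}

```text
t: 2.15
tool_pos: [0.5694, 0.0565, 0.2309]
tool_rot: [3.107, 0.468, -0.001]
contact_force: [1.0, -0.4, 0.4]
opening: 0.0451
grip_force: 0.0
```

Run:
```python
from h import *
c,im,d=snap("wrist","w1"); o=ctrl.get_obs(); print(o["tool_pos"],o["tool_rot"])
P=pts(c,d)
m=((P[...,2]>0.03)&(P[...,2]<0.075)&(d>0)).astype(np.uint8)
n,l,st,ce=cv2.connectedComponentsWithStats(m)
for i in range(1,n):
    if st[i,4]>40:
        q=P[l==i]; top=q[q[:,2]>q[:,2].max()-.004]; print(st[i],"top",top.mean(0).round(4),q.mean(0).round(4),len(top))
```

```text
[0.57116475 0.06063479 0.23082841] [-3.10224590e+00 -4.72602847e-01 -2.83464446e-03]
[ 261    0  150   54 4773] top [0.7131 0.0679 0.0422] [0.7112 0.0698 0.0416] 3323
[  83    9   52  113 2365] top [0.64   0.267  0.0728] [0.6079 0.2706 0.0407] 93
[ 205   76  307  232 5478] top [0.576  0.0148 0.0388] [0.5689 0.0067 0.0378] 3976
[620  80  20  42 604] top [ 0.7207 -0.2186  0.0481] [ 0.7241 -0.219   0.039 ] 78
[ 579  122   61   55 2615] top [ 0.6759 -0.2234  0.0723] [ 0.6776 -0.2218  0.0428] 11
[309 162  13  18 189] top [0.5698 0.0568 0.0596] [0.5712 0.0576 0.0542] 117
[404 197  23  23 330] top [ 0.5615 -0.0557  0.0589] [ 0.5629 -0.0538  0.0518] 174
[269 288 104  43 967] top [ 0.4026 -0.0006  0.0385] [ 0.4037 -0.0005  0.0367] 600
```

View pics/w1.png

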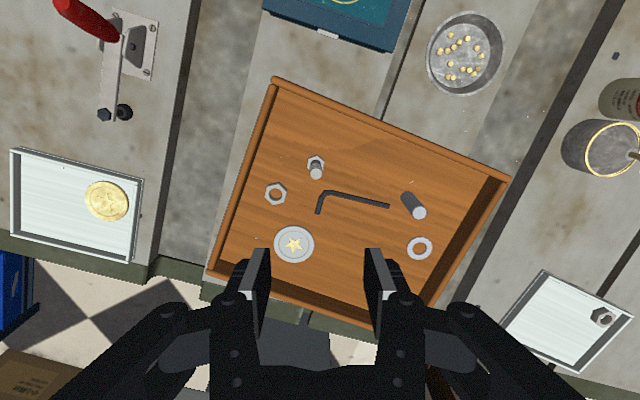

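The wrist view shows the bolt at (316,165), the pin at (415,207) and the nut tray at right, around (560,320). The bolt is at about (0.569, 0.055), so I'll correct the offset and go down most of the way.

Emit:
jog_arm:
  steps:
    - {"delta_rot": [0, 0, 0], "linear": [-0.004, 0.004, 0.01], "grip": 0.045}
    - {"delta_rot": [0, 0, 0], "linear": [0, 0, 0.025], "grip": 0.045}
    - {"delta_rot": [0, 0, 0], "linear": [0, 0, 0.025], "grip": 0.045}
    - {"delta_rot": [0, 0, 0], "linear": [0, 0, 0.025], "grip": 0.045}
    - {"delta_rot": [0, 0, 0], "linear": [0, 0, 0.025], "grip": 0.045}
    - {"delta_rot": [0, 0, 0], "linear": [0, 0, 0.02], "grip": 0.045}
    - {"delta_rot": [0, 0, 0], "linear": [0, 0, 0.02], "grip": 0.045}
    - {"delta_rot": [0, 0, 0], "linear": [0, 0, 0], "grip": 0.045}

```text
t: 3.0
tool_pos: [0.5627, 0.049, 0.077]
tool_rot: [-3.106, -0.465, 0.013]
contact_force: [-0.4, -0.4, 0.5]
opening: 0.045
grip_force: 0.0
```

Run:
```python
from h import *
c,im,d=snap("wrist","w2"); o=ctrl.get_obs(); print(o["tool_pos"],o["tool_rot"],o["contact_force"])
P=pts(c,d)
m=((P[...,2]>0.035)&(P[...,2]<0.065)&(d>0)&(np.hypot(P[...,0]-.569,P[...,1]-.055)<.02)).astype(np.uint8)
n,l,st,ce=cv2.connectedComponentsWithStats(m)
for i in range(1,n):
    if st[i,4]>40:
        q=P[l==i]; top=q[q[:,2]>q[:,2].max()-.004]; print(st[i],"top",top.mean(0).round(4),q.mean(0).round(4),len(top))
```

```text
[0.56419723 0.0490845  0.07906324] [-3.106205   -0.46574167  0.00745686] [-0.61391107  0.62885178 -0.16345468]
[294 205  23  36 694] top [0.5702 0.057  0.0595] [0.5719 0.0574 0.054 ] 386
```

View pics/w2.png

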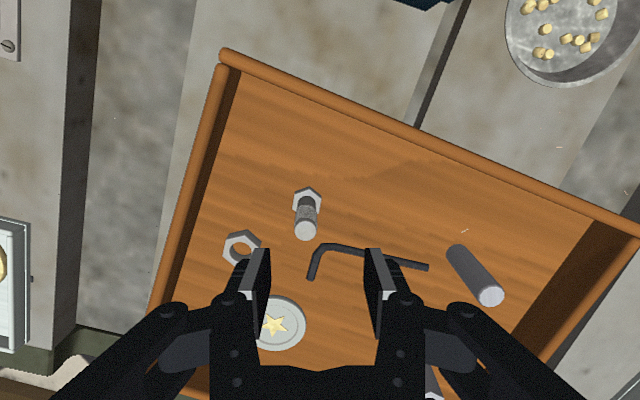

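The bolt top is at (305,230), slightly left of and ahead of the finger midline. It measures (0.570, 0.057). I'll shift over it, then descend to TCP z of about 0.024.

Emit:
jog_arm:
  steps:
    - {"delta_rot": [0, 0, 0], "linear": [0.007, -0.006, 0], "grip": 0.045}
    - {"delta_rot": [0, 0, 0], "linear": [0, 0, 0], "grip": 0.045}
    - {"delta_rot": [0, 0, 0], "linear": [0, 0, 0.012], "grip": 0.045}
    - {"delta_rot": [0, 0, 0], "linear": [0, 0, 0.012], "grip": 0.045}
    - {"delta_rot": [0, 0, 0], "linear": [0, 0, 0.012], "grip": 0.045}
    - {"delta_rot": [0, 0, 0], "linear": [0, 0, 0.01], "grip": 0.045}
    - {"delta_rot": [0, 0, 0], "linear": [0, 0, 0.006], "grip": 0.045}
    - {"delta_rot": [0, 0, 0], "linear": [0, 0, 0], "grip": 0.045}
    - {"delta_rot": [0, 0, 0], "linear": [0, 0, 0], "grip": 0.045}

```text
t: 3.95
tool_pos: [0.5714, 0.0577, 0.0292]
tool_rot: [-3.107, -0.468, 0.0]
contact_force: [-0.4, -0.2, 0.3]
opening: 0.0452
grip_force: 0.0
```

Emit:
jog_arm:
  steps:
    - {"delta_rot": [0, 0, 0], "linear": [0, 0, 0.004], "grip": 0.045}
    - {"delta_rot": [0, 0, 0], "linear": [0, 0, 0], "grip": 0.03}
    - {"delta_rot": [0, 0, 0], "linear": [0, 0, 0], "grip": 0.015}
    - {"delta_rot": [0, 0, 0], "linear": [0, 0, 0], "grip": 0.005}
    - {"delta_rot": [0, 0, 0], "linear": [0, 0, 0], "grip": 0.005}
    - {"delta_rot": [0, 0, 0], "linear": [0, 0, 0], "grip": 0.005}
    - {"delta_rot": [0, 0, 0], "linear": [0, 0, 0], "grip": 0.005}
  newtons: 50

```text
t: 4.65
tool_pos: [0.5717, 0.0578, 0.0257]
tool_rot: [3.107, 0.468, 0.001]
contact_force: [0.2, 0.3, 1.0]
opening: 0.0107
grip_force: 48.7
```

The bolt is gripped at 10.7 mm. Next I'll lift it and check.

Emit:
jog_arm:
  steps:
    - {"delta_rot": [0, 0, 0], "linear": [0, 0, -0.01], "grip": 0.005}
    - {"delta_rot": [0, 0, 0], "linear": [0, 0, -0.02], "grip": 0.005}
    - {"delta_rot": [0, 0, 0], "linear": [0, 0, -0.03], "grip": 0.005}
    - {"delta_rot": [0, 0, 0], "linear": [0, 0, -0.03], "grip": 0.005}
    - {"delta_rot": [0, 0, 0], "linear": [0, 0, -0.02], "grip": 0.005}
    - {"delta_rot": [0, 0, 0], "linear": [0, 0, -0.01], "grip": 0.005}
    - {"delta_rot": [0, 0, 0], "linear": [0, 0, 0], "grip": 0.005}
    - {"delta_rot": [0, 0, 0], "linear": [0, 0, 0], "grip": 0.005}

```text
t: 5.45
tool_pos: [0.5706, 0.0577, 0.1443]
tool_rot: [-3.106, -0.468, 0.002]
contact_force: [0.1, -0.2, -1.4]
opening: 0.0104
grip_force: 48.6
```

Run:
```python
from h import *
c,im,d=snap("side","s3"); o=ctrl.get_obs(); print(o["tool_pos"],o["tool_rot"],o["opening"],o["grip_force"])
cw,iw,dw=snap("wrist","w3")
A=cv2.resize(im[110:240,250:410],None,fx=3.5,fy=3.5,interpolation=cv2.INTER_CUBIC)[:380]
B=cv2.resize(iw[150:320,200:440],None,fx=1.1,fy=1.1)
o=np.zeros((600,600,3),np.uint8); o[:A.shape[0],:A.shape[1]]=A; o[390:390+B.shape[0],:B.shape[1]]=B
cv2.imwrite("pics/c3.png",o[:,:,::-1])
# tray: bright low-saturation pixels near tray in side image
a=np.load("side0.npz"); P=pts(c,d); hs=cv2.cvtColor(im,cv2.COLOR_RGB2HSV)
m=((hs[...,1]<30)&(hs[...,2]>190)); r=np.zeros_like(m); r[290:380,270:360]=1
m=cv2.morphologyEx((m&r).astype(np.uint8),cv2.MORPH_CLOSE,np.ones((9,9)))
k=max(cv2.findContours(m,0,2)[0],key=cv2.contourArea)
X=np.array([ray(c,u,v,.016)[:2] for u,v in k[:,0]],np.float32); print(cv2.contourArea(k),cv2.minAreaRect(X))
print(np.round(cv2.boxPoints(cv2.minAreaRect(X)),3))
```

```text
[0.57026162 0.05774579 0.14359376] [-3.10613704 -0.46737072  0.00433332] 0.010638186017053422 48.63358497619629
7627.5 ((0.4506387412548065, -0.3217725157737732), (0.1780068278312683, 0.16499556601047516), 77.84400177001953)
[[ 0.351 -0.391]
 [ 0.513 -0.426]
 [ 0.55  -0.252]
 [ 0.389 -0.217]]
```

View pics/c3.png

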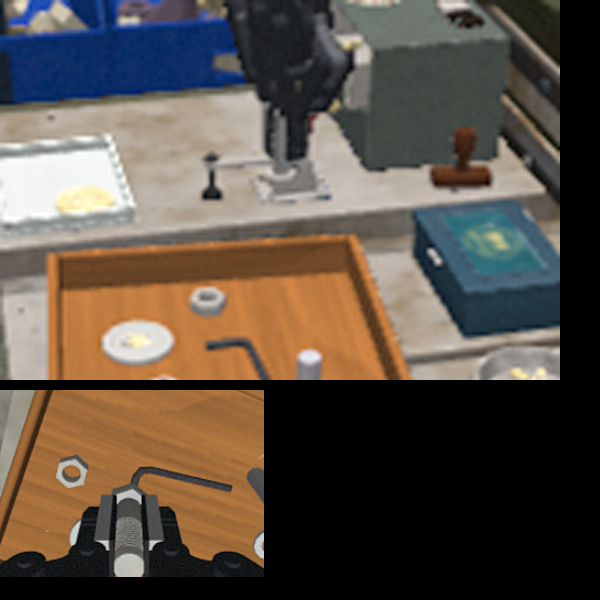

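The bolt is held upright by the shank. The tray centre is about (0.453, -0.328). The nut sits at its +x, -y corner, as described. I'll aim for (0.441, -0.310).

Emit:
jog_arm:
  steps:
    - {"delta_rot": [0, 0, 0], "linear": [-0.01, 0.013, 0], "grip": 0.005}
    - {"delta_rot": [0, 0, 0], "linear": [-0.018, 0.0245, 0], "grip": 0.005}
    - {"delta_rot": [0, 0, 0], "linear": [-0.018, 0.0245, 0], "grip": 0.005}
    - {"delta_rot": [0, 0, 0], "linear": [-0.018, 0.0245, 0], "grip": 0.005}
    - {"delta_rot": [0, 0, 0], "linear": [-0.018, 0.0245, 0], "grip": 0.005}
    - {"delta_rot": [0, 0, 0], "linear": [-0.018, 0.0245, 0], "grip": 0.005}
    - {"delta_rot": [0, 0, 0], "linear": [-0.018, 0.0245, 0], "grip": 0.005}
    - {"delta_rot": [0, 0, 0], "linear": [-0.018, 0.0245, 0], "grip": 0.005}
    - {"delta_rot": [0, 0, 0], "linear": [-0.018, 0.0245, 0], "grip": 0.005}
    - {"delta_rot": [0, 0, 0], "linear": [-0.018, 0.0245, 0], "grip": 0.005}

```text
t: 6.55
tool_pos: [0.474, -0.2175, 0.1443]
tool_rot: [-3.106, -0.467, 0.002]
contact_force: [1.0, 0.2, -0.5]
opening: 0.0105
grip_force: 48.7
```

Emit:
jog_arm:
  steps:
    - {"delta_rot": [0, 0, 0], "linear": [-0.018, 0.0245, 0], "grip": 0.005}
    - {"delta_rot": [0, 0, 0], "linear": [-0.018, 0.0245, 0], "grip": 0.005}
    - {"delta_rot": [0, 0, 0], "linear": [-0.018, 0.0245, 0], "grip": 0.005}
    - {"delta_rot": [0, 0, 0], "linear": [-0.006, 0.007, 0], "grip": 0.005}
    - {"delta_rot": [0, 0, 0], "linear": [0, 0, 0], "grip": 0.005}
    - {"delta_rot": [0, 0, 0], "linear": [0, 0, 0], "grip": 0.005}
    - {"delta_rot": [0, 0, 0], "linear": [0, 0, 0], "grip": 0.005}

```text
t: 7.25
tool_pos: [0.4422, -0.3095, 0.145]
tool_rot: [-3.105, -0.469, 0.0]
contact_force: [-0.6, 0.7, -0.8]
opening: 0.0106
grip_force: 48.7
```

Run:
```python
from h import *
c,im,d=snap("wrist","w4"); o=ctrl.get_obs(); print(o["tool_pos"],o["tool_rot"],o["opening"],o["grip_force"])
P=pts(c,d); hs=cv2.cvtColor(im,cv2.COLOR_RGB2HSV)
for u,v in [(x,y) for y in (100,200) for x in (200,300,400)]: print(u,v,P[v,u].round(3))
```

```text
[ 0.44231409 -0.30956535  0.14511358] [-3.10578089e+00 -4.69871753e-01  1.58901805e-04] 0.010529276926292432 48.73327553272247
200 100 [ 0.481 -0.196 -0.001]
300 100 [ 0.506 -0.276  0.003]
400 100 [ 0.532 -0.364 -0.032]
200 200 [ 0.393 -0.212 -0.002]
300 200 [ 0.422 -0.301  0.003]
400 200 [ 0.449 -0.388  0.004]
```

View pics/w4.png

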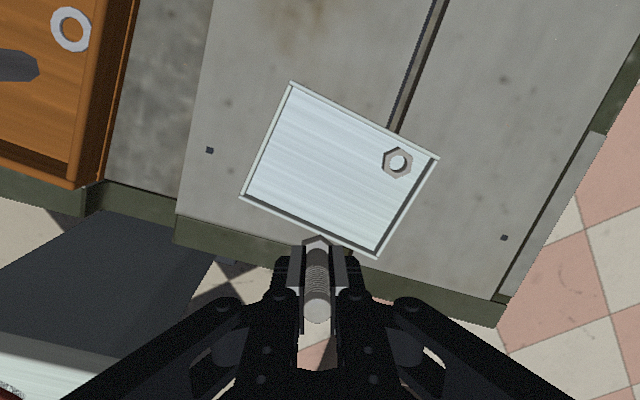

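The tray's outer corners are at (291,82), (438,158), (377,257) and (241,195), with the nut at (398,162). I'll turn these into positions.

Run:
```python
from h import *
a=np.load("w4.npz"); c=(a["K"],a["R"],a["p"])
X=np.array([ray(c,u,v,.016) for u,v in [(291,82),(438,158),(377,257),(241,195)]]); print(X.round(3),X.mean(0).round(4)); e=X[0]-X[3]; print(np.degrees(np.arctan2(e[1],e[0])))
```

```text
[[ 0.518 -0.266  0.016]
 [ 0.496 -0.4    0.016]
 [ 0.394 -0.384  0.016]
 [ 0.416 -0.25   0.016]] [ 0.4557 -0.325   0.016 ]
-9.07541651953554
```

The offset from the tray centre is about (-16, +13) mm, so the bolt is well inside. Going down: contact is expected at TCP z of about 0.0217.

Emit:
jog_arm:
  steps:
    - {"delta_rot": [0, 0, 0], "linear": [0, 0, 0.015], "grip": 0.005}
    - {"delta_rot": [0, 0, 0], "linear": [0, 0, 0.025], "grip": 0.005}
    - {"delta_rot": [0, 0, 0], "linear": [0, 0, 0.025], "grip": 0.005}
    - {"delta_rot": [0, 0, 0], "linear": [0, 0, 0.025], "grip": 0.005}
    - {"delta_rot": [0, 0, 0], "linear": [0, 0, 0.015], "grip": 0.005}
    - {"delta_rot": [0, 0, 0], "linear": [0, 0, 0.008], "grip": 0.005}
    - {"delta_rot": [0, 0, 0], "linear": [0, 0, 0.004], "grip": 0.005}
    - {"delta_rot": [0, 0, 0], "linear": [0, 0, 0], "grip": 0.005}
    - {"delta_rot": [0, 0, 0], "linear": [0, 0, 0], "grip": 0.005}

```text
t: 8.2
tool_pos: [0.4428, -0.3113, 0.0295]
tool_rot: [3.105, 0.467, 0.002]
contact_force: [0.3, 1.0, -0.4]
opening: 0.0105
grip_force: 48.7
```

Emit:
jog_arm:
  steps:
    - {"delta_rot": [0, 0, 0], "linear": [0, 0, 0.003], "grip": 0.005}
    - {"delta_rot": [0, 0, 0], "linear": [0, 0, 0.002], "grip": 0.005}
    - {"delta_rot": [0, 0, 0], "linear": [0, 0, 0.001], "grip": 0.005}
    - {"delta_rot": [0, 0, 0], "linear": [0, 0, 0], "grip": 0.005}
    - {"delta_rot": [0, 0, 0], "linear": [0, 0, 0], "grip": 0.005}

```text
t: 8.7
tool_pos: [0.442, -0.3106, 0.0223]
tool_rot: [-3.107, -0.468, 0.0]
contact_force: [0.0, 0.0, 0.5]
opening: 0.0104
grip_force: 48.7
```

Emit:
jog_arm:
  steps:
    - {"delta_rot": [0, 0, 0], "linear": [0, 0, 0.001], "grip": 0.005}
    - {"delta_rot": [0, 0, 0], "linear": [0, 0, 0], "grip": 0.005}
    - {"delta_rot": [0, 0, 0], "linear": [0, 0, 0], "grip": 0.005}

```text
t: 9.0
tool_pos: [0.4422, -0.3108, 0.0217]
tool_rot: [3.106, 0.468, 0.0]
contact_force: [-0.6, 0.2, 2.5]
opening: 0.0105
grip_force: 49.2
```

Emit:
jog_arm:
  steps:
    - {"delta_rot": [0, 0, 0], "linear": [0, 0, 0.0005], "grip": 0.005}
    - {"delta_rot": [0, 0, 0], "linear": [0, 0, 0], "grip": 0.005}
    - {"delta_rot": [0, 0, 0], "linear": [0, 0, 0], "grip": 0.005}

```text
t: 9.3
tool_pos: [0.4423, -0.3108, 0.0217]
tool_rot: [3.106, 0.468, 0.0]
contact_force: [-1.6, 1.3, 6.4]
opening: 0.0105
grip_force: 49.5
```

Contact with the floor is confirmed: the force rises to 6 N. I'll release gently and retreat.

Emit:
jog_arm:
  steps:
    - {"delta_rot": [0, 0, 0], "linear": [0, 0, 0], "grip": 0.012}
    - {"delta_rot": [0, 0, 0], "linear": [0, 0, 0], "grip": 0.015}
    - {"delta_rot": [0, 0, 0], "linear": [0, 0, 0], "grip": 0.02}
    - {"delta_rot": [0, 0, 0], "linear": [0, 0, 0], "grip": 0.03}
    - {"delta_rot": [0, 0, 0], "linear": [0, 0, 0], "grip": 0.04}
    - {"delta_rot": [0, 0, 0], "linear": [0, 0, 0], "grip": 0.04}
    - {"delta_rot": [0, 0, 0], "linear": [0, 0, -0.01], "grip": 0.04}
    - {"delta_rot": [0, 0, 0], "linear": [0, 0, -0.02], "grip": 0.04}
    - {"delta_rot": [0, 0, 0], "linear": [0, 0, -0.03], "grip": 0.04}
    - {"delta_rot": [0, 0, 0], "linear": [0, 0, -0.04], "grip": 0.04}
  newtons: 20

```text
t: 10.3
tool_pos: [0.441, -0.3096, 0.1207]
tool_rot: [-3.104, -0.467, 0.003]
contact_force: [0.4, -0.9, 0.3]
opening: 0.0401
grip_force: 0.0
```

Emit:
jog_arm:
  steps:
    - {"delta_rot": [0, 0, 0], "linear": [0, 0, -0.03], "grip": 0.04}
    - {"delta_rot": [0, 0, 0], "linear": [-0.02, 0, -0.02], "grip": 0.04}
    - {"delta_rot": [0, 0, 0], "linear": [0, 0, 0], "grip": 0.04}
    - {"delta_rot": [0, 0, 0], "linear": [0, 0, 0], "grip": 0.04}
    - {"delta_rot": [0, 0, 0], "linear": [0, 0, 0], "grip": 0.04}
    - {"delta_rot": [0, 0, 0], "linear": [0, 0, 0], "grip": 0.04}

```text
t: 10.9
tool_pos: [0.4226, -0.3157, 0.169]
tool_rot: [-3.104, -0.468, 0.003]
contact_force: [-0.4, 0.3, -0.8]
opening: 0.0396
grip_force: 0.0
```

Run:
```python
from h import *
c,im,d=snap("side","s5"); print(ctrl.get_obs()["tool_pos"])
cv2.imwrite("pics/c5.png",cv2.resize(im[180:390,240:400],None,fx=2.8,fy=2.8,interpolation=cv2.INTER_CUBIC)[:,:,::-1])
```

```text
[ 0.42261962 -0.31575436  0.16916146]
```

View pics/c5.png

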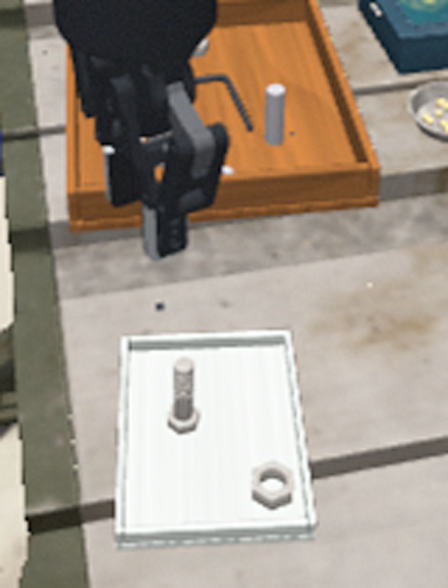

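In the crop the bolt stands upright in the nut tray at (183,395) and the pin still stands at (275,115). The long nut is hidden behind the gripper, but the arm never went near it at low height. Handing in.

```bash
python3 -c "
from station import ctrl
print(ctrl.finish_job())"
```

```text
the job is handed in; nothing more can be done
None
```

The bolt stands head down in the nut tray and the plain pin is still standing; the long nut was hidden from view in the last picture but never approached at low height. I handed the job in at about 11 s, and no verdict was returned.

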